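Hang a rinsed square bottle on its draining peg

ROBOT

A 7-joint arm with a two-finger parallel gripper is mounted at the origin on the work surface. World frame = base frame: x ahead of the robot, y to its left, z up, the work surface at z = 0. Lengths are in mm, angles in rad, forces in N, time in s.
With the tool pointing down it reaches from about 400 to 875 mm from the base axis. Payload 4.4 kg.
Tool frame: the origin (TCP) lies on the centre line of the jaws, within the pads' length; the fingertips stand 25 mm ahead of it and the grasp point (between the pads) lies 6 mm ahead of it (ctrl.finger_overhang is the distance from the TCP to the fingertips, in mm); z points along the fingers, y is the line along which they close (so a half turn about z gives the same grasp; the last joint's range is limited). The gripper opens to 85 mm and grips with 20 to 120 N. Pads are 22 mm wide; open, the fingers measure 114 mm over their backs; the gripper's body (76 mm by 85 mm) begins 54 mm behind the grasp point. The pads swing forward as they close: fully open they stand 13 mm farther back than shut.
Start: joints at [1.275, 0.628, 0.038, 1.517, -0.027, 0.996, -0.02], TCP at [148.085, -632.92, 256.313] pointing down, gripper open.
Joint ranges: [-3.06, 3.06], [-0.37, 2.12], [-1.25, 1.32], [0.18, 2.47], [-1.1, 4.24], [0.23, 1.98], [-2.94, 2.94]. Speed limits (rad/s): [2.57, 2.57, 3.14, 3.14, 3.14, 3.14, 3.14].

INTERFACE

Orientations are given as [roll, pitch, yaw] about the fixed x, y, z axes, in that order (R = Rz(yaw) Ry(pitch) Rx(roll)).
In Python, from cell import ctrl gives the robot as it stands. The module is installed in compiled form; this text tells all that it offers.
- The arm moves only by the tool play_rows, never from a script. Its argument "targets" is a list of rows, each a list of 5 numbers: the closure, from 0 (fully open) to 1 (shut), then the shift along the tool's x, y, z in cm, then the turn about the tool's z in degrees. In form: [[gripper, dx, dy, dz, spin], ...]. A call has 1 to 10 rows; each row is the pose to reach, as a shift and turn from the pose commanded when the call began, along the tool's axes at that moment; what a row does not reach only later rows make up. A row lasts 1/10 s, in which the tool goes at most 50 mm and 8.59 degrees, less where a joint would pass 70% of its speed; a pose out of reach is approached as far as the arm can. A call with a gripper value outside its range is refused whole. The fingers move at their own pace and stop on an object; the grip force is fixed at half the most. Time passes only in rows, so rows that repeat a pose let the fingers close. It gives the time, the measured TCP pose, the force, the opening and the grip force at its end, in the units of the state.
- ctrl.read_state(): the state, without advancing time (a new reading comes with each control period).
- ctrl.get_image(name): name is "side" or "top"; returns (picture, depth): 384x512x3 uint8, red, green, blue; 384x512 float32, mm along the optical axis (not along the pixel's ray), 0 where there is no reading.
- ctrl.calibration(name): a dict with "vfov" (degrees; the focal length in pixels is half the picture's height over the tangent of half this angle, whatever the lens; pixels are square), "cx", "cy" (the principal point, pixels), "extrinsics" (4x4, takes a point from camera to world coordinates). Camera axes: x right, y down, z forward; pixel columns grow to the right and rows downward; lengths in mm; the calibration is good to about 2 mm. A picture is of the moment at which its call begins. calibration takes no time and is no camera call.
- ctrl.finish_job(): hands the job in; it is judged then, once.
Trained networks look in the newest picture that a camera, given by its name, has taken for a name from the list of things; names that differ only in an ending like _2 or _b are one class to them, and where a whole thing is asked for, a point or a joint stands for the part that bears it (a point fixed in the world has none). Each returns a list of dicts, best first, with "confidence" (0 to 1); they miss things now and then, are a little off and sometimes report something else, mostly with a low value. They report only what shows in the picture. A call takes as long as a camera call.
- ctrl.search_frame(camera, name): "bbox" ([left, top, right, bottom] in pixels, round what is visible of it).
- ctrl.trace(camera, name): "pixels" (384x512 bool, what is visible of it) and "bbox" ([left, top, right, bottom] in pixels, round what is visible of it).
The state is a dict: "clock": time; "qpos": joint angles; "qd": joint speeds; "tau": joint torques, N m; "eef_pos": TCP position; "tool_rot": TCP orientation; "force": force on the tool from outside, world axes, zero at the start; "torque": the same for the moment, N m; "width": finger opening in mm; "gripper_force": force on a finger pad.
Only numpy, scipy, OpenCV 4.12 (cv2) and the standard library are available. Lean on these libraries where they do the work, as an engineer would, in place of code of your own. Each camera call takes 0.05 s, during which the arm holds its last target. There are 200 camera calls.

TASK

Hang the rinsed square bottle up to drain on the slim blue peg of the rack. Lay it gently on its side on the black mat and let go to change your grip, then lower it mouth-down over the peg until you feel its rim come to rest on the orange support clip, without dropping or forcing it, and only then let go, leaving it standing straight. Leave the two beakers, the screw cap and the tin as they are.

Things in the scene. Friction and masses are not known exactly. Their poses are not given: they have to be found in the camera images.
- bottle: rinsed empty white plastic bottle, 30 to 65 g, upright on the mat. Square body 46 x 46 mm, flat sides up to 86 mm, then a round neck 34 mm wide with a blue ring, open rim at 108 mm; bore 27 mm through the neck, hollow to 3 mm above the base. Origin: centre of the base's underside; z from base to mouth, x and y square to the sides. Lying, its axis is 23 mm up and it does not roll
- bottle_rim (a point): centre of the bottle's open mouth, in the plane of the rim, 108 mm from the base; same axes as the bottle
- slim_peg: free peg, upright in any of the three places: blue stem 23 mm in diameter, tapering in its last 11 mm to a flat tip 12 mm wide, 100 mm above the origin. A round orange clip, 44 mm wide and 8 mm thick, grips the stem (holds over 50 N); its flat top, where the rim must rest, is anywhere 18 to 44 mm above the origin and is not reported. Origin: underside of its foot, 16 mm above the bench; z up
- slim_peg_tip (a point): centre of the slim peg's tip, on its axis, 100 mm above the peg's origin, 116 mm above the bench; z up
- mat: flat black rubber mat fixed to the bench, 250 x 250 mm and 4 mm thick; origin: centre of its underside, on the bench; x and y along its sides, z up
- rack: fixed grey draining tray, 140 mm (its x) by 330 mm (its y), deck 16 mm and rim 24 mm above the bench; origin: centre of its underside; three pegs stand on its middle line at y = -100, 0 and +100 mm
- beaker1: bystander: amber glass beaker hanging upside down on a stout white peg of the rack; 54 mm wide at its mouth, which is down, 56 mm high, its top 80 mm above the bench; origin: centre of its mouth; z up
- beaker2: bystander: green glass beaker of the same size on the other stout white peg; origin: centre of its mouth, which is down; z up
- cap: bystander: the bottle's blue screw cap lying on the mat, 40 mm in diameter, 21 mm high; origin: centre of its underside
- tin: bystander: flat round tin with a white lid lying on the mat, 62 mm in diameter, 21 mm high; origin: centre of its underside; it and the cap lie near the mat's +x edge (away from the robot), either one to the left

How it is judged:
By the outcome, as a careful person would: the job done as asked, in the order asked, and still so for the second after the job is handed in, with the robot touching nothing.
It also fails if it takes over 61 s, if anything falls off the work surface, if the arm or the gripper's body presses on something with over 40 N, if the wrist force passes 120 N, or if a joint passes its speed limit or range.

## Working session

There is one attempt and no reset: what is moved stays moved. The work goes in short steps, Python scripts to look and compute and a tool call to move; the robot and the scene stay as the last step left them, time stands still between calls to the robot, and variables do not carry over. Pictures are saved under pics/ and viewed, at most 10 in all, crops included, and the job is handed in when it is done.

Besides the shell and the picture viewer there is one more tool, called as name(argument=value, ...) on one line, values as JSON. play_rows: Moves the arm, as the interface text tells. Its arguments: {"type":"object","properties":{"targets":{"type":"array"}},"required":["targets"]}

```bash
mkdir -p pics; cat > h.py <<'E'
from cell import ctrl
import numpy as np, cv2
from scipy.spatial.transform import Rotation as Ro
def pts(cam,depth):
    c=ctrl.calibration(cam); f=depth.shape[0]/2/np.tan(np.radians(c["vfov"])/2)
    v,u=np.mgrid[:depth.shape[0],:depth.shape[1]]
    P=np.stack([(u-c["cx"])/f*depth,(v-c["cy"])/f*depth,depth],-1)
    E=np.array(c["extrinsics"]); return P@E[:3,:3].T+E[:3,3]
def look(cam,fn=None):
    im,d=ctrl.get_image(cam); 
    if fn: cv2.imwrite("pics/"+fn,im[:,:,::-1])
    W=pts(cam,d); W[d==0]=np.nan; return im,W
E
python3 - <<'E'
from h import *
print(ctrl.read_state())
ims=[]
for cam in("side","top"):
    im,W=look(cam); ims.append(im); print(cam,np.round(ctrl.calibration(cam)["extrinsics"],3).tolist())
    for n in("bottle","slim_peg","beaker1","cap","tin","mat","rack"):
        for r in ctrl.trace(cam,n)[:2]:
            p=W[r["pixels"]]; p=p[~np.isnan(p[:,0])]
            if len(p): print(n,round(r["confidence"],2),np.round(r["bbox"]),"med",np.round(np.median(p,0)),"lo",np.round(np.percentile(p,2,axis=0)),"hi",np.round(np.percentile(p,98,axis=0)))
cv2.imwrite("pics/a.png",cv2.resize(np.hstack(ims),(800,300))[:,:,::-1])
for i,n in enumerate(("side","top")): cv2.imwrite(f"pics/{n}0.png",ims[i][:,:,::-1])
E
```

```text
{'clock': 0.0, 'qpos': array([ 1.27521657,  0.62933582,  0.03840478,  1.51841521, -0.02699982,
        0.99628531, -0.02005071]), 'qd': array([ 2.24454538e-03, -9.17961230e-04, -1.94795108e-03, -3.78706648e-06,
        4.31945344e-04, -1.39637986e-03,  1.70570336e-03]), 'tau': array([-4.78182392e-04, -5.63418317e+01,  1.22608759e+00, -1.93454254e+01,
        1.10835434e-02,  1.04989790e-02, -1.77860721e-05]), 'eef_pos': array([ 147.95808466, -632.32181276,  255.37994314]), 'tool_rot': array([-3.13966572e+00,  4.26209531e-06,  2.29758151e-01]), 'force': array([0.77144362, 0.29113843, 0.59557697]), 'torque': array([-0.01077138,  0.04705148,  0.02748275]), 'gripper_force': 0.0, 'width': 85.19903236827015}
side [[0.972, -0.143, 0.184, 405.961], [-0.232, -0.662, 0.713, -776.828], [0.02, -0.736, -0.677, 839.68], [0.0, 0.0, 0.0, 1.0]]
bottle 0.76 [249. 268. 279. 312.] med [ 552. -265.   77.] lo [ 526. -282.    9.] hi [ 584. -237.  113.]
bottle 0.35 [196. 132. 287. 215.] med [577. 153.  16.] lo [495.  27.   2.] hi [684. 348.  26.]
slim_peg 0.77 [231. 141. 248. 174.] med [586. 190.  54.] lo [
[... 1026 characters left out ...]
.] hi [605. 217. 118.]
slim_peg 0.51 [197. 179. 222. 203.] med [605.  98.  80.] lo [584.  77.  36.] hi [628. 119.  83.]
beaker1 0.59 [194. 176. 222. 204.] med [605.  99.  80.] lo [584.  76.  22.] hi [634. 123.  83.]
cap 0.52 [358. 153. 381. 173.] med [ 669. -265.   25.] lo [ 652. -292.    5.] hi [ 688. -248.   29.]
tin 0.73 [304. 144. 330. 170.] med [ 684. -144.   26.] lo [ 658. -172.   21.] hi [ 712. -117.   29.]
mat 0.59 [281. 145. 399. 259.] med [ 582. -194.    5.] lo [ 463. -322.    2.] hi [707. -76.   8.]
mat 0.37 [ 88. 156. 246. 253.] med [585. 193.  17.] lo [495.  38.   2.] hi [677. 360.  26.]
rack 0.79 [ 87. 159. 246. 252.] med [584. 194.  17.] lo [495.  40.  13.] hi [676. 359.  26.]
```

View pics/a.png

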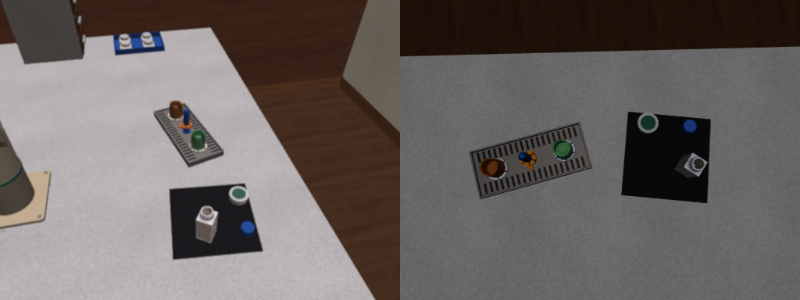

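```bash
python3 - <<'E'
from h import *
im,W=look("top"); r=ctrl.trace("top","bottle")[0]["pixels"]
def box(s,w): 
    p=W[s]; print(w,len(p), [np.round(v,1) for v in cv2.minAreaRect(p[:,:2].astype(np.float32))],"z",np.round(np.median(p[:,2]),1))
z=W[:,:,2]
q=r&(z>80)&(z<95); box(q,"shoulder"); box(r&(z>105),"rim")
im2,W2=look("side"); r2=ctrl.trace("side","bottle")[0]["pixels"]; z2=W2[:,:,2]
p=W2[r2&(z2<80)&(z2>15)]; 
# wall normals by plane split
h=np.histogram(p[:,0],8); 
l=np.concatenate([p,W[r&(z<78)&(z>15)]])
np.save("walls.npy",l); box(r2&(z2<80)&(z2>15),"walls side"); p=W2[r2&(z2>105)]; print("siderim",p.mean(0),p.min(0),p.max(0))
print("allrect",cv2.minAreaRect(np.concatenate([l,W[q]])[:,:2].astype(np.float32)))
# peg
zz=W[:,:,2]; pr=(abs(W[:,:,0]-585)<25)&(abs(W[:,:,1]-192)<30)
for a,b in((113,125),(60,110),(25,60)):
    s=W[pr&(z>a)&(z<b)]; s2=W2[(abs(W2[:,:,0]-585)<30)&(abs(W2[:,:,1]-192)<35)&(z2>a)&(z2<b)]
    print(a,len(s),np.round(s.mean(0),1),np.round(s2.mean(0),1),len(s2),np.round(np.percentile(s[:,2],[20,50,80]),1))
for n,m,Wm in(("mat","top",W),):
    s=Wm[(z>2)&(z<7)&(Wm[:,:,1]<-60)&(im.max(2)<60)]; print(n,cv2.minAreaRect(s[:,:2].astype(np.float32)))
for n in("slim_peg_tip",): print(ctrl.search_frame("top",n)[:2],ctrl.search_frame("side",n)[:2])
for n,c in(("b",(563,283)),("b",(605,98))):
    s=W[(np.hypot(W[:,:,0]-c[0],W[:,:,1]-c[1])<32)&(z>76)]; print("beaker",(np.nanmax(s,0)+np.nanmin(s,0))/2)
a=cv2.resize(im[130:275,80:410],(800,352),interpolation=cv2.INTER_CUBIC); b=cv2.resize(im2[120:340,190:340],(160,235))
cv2.imwrite("pics/c.png",a[:,:,::-1]); cv2.imwrite("pics/d.png",cv2.resize(im2[120:340,190:340],(409,600),interpolation=cv2.INTER_CUBIC)[:,:,::-1])
E
```

```text
shoulder 268 [array([ 553.8, -251.4]), array([46.3, 46.3]), np.float64(54.7)] z 91.2
rim 135 [array([ 553.5, -251.1]), array([33.3, 33.8]), np.float64(53.4)] z 112.1
walls side 459 [array([390.3, -14.8]), array([52.3, 73.5]), np.float64(65.6)] z nan
siderim [ 556.03393042 -253.03366873  110.03038896] [ 539.18516225 -269.25193353  105.07565817] [ 572.88731261 -234.5835934   114.23113729]
allrect ((554.60498046875, -252.29049682617188), (47.424903869628906, 49.261043548583984), 55.9957275390625)
113 55 [586.5 197.5 115.9] [588.3 195.7 115.3] 17 [114.5 116.1 117.1]
60 90 [583.5 191.3  90.3] [588.3 190.5  86. ] 115 [ 73.8  91.1 106.9]
25 214 [582.5 192.2  52.5] [584.5 189.5  48.5] 136 [51.2 52.4 53.9]
mat ((586.3508911132812, -199.34237670898438), (250.6932373046875, 250.35150146484375), 83.12310028076172)
[{'bbox': [151.2, 193.7, 178.1, 215.9], 'confidence': 0.72}] [{'bbox': [231.9, 137.9, 241.5, 173.1], 'confidence': 0.87}]
beaker [563.50849773 292.62551705  80.02426029]
beaker [609.24328913 100.42182029  80.55334483]
```

View pics/c.png

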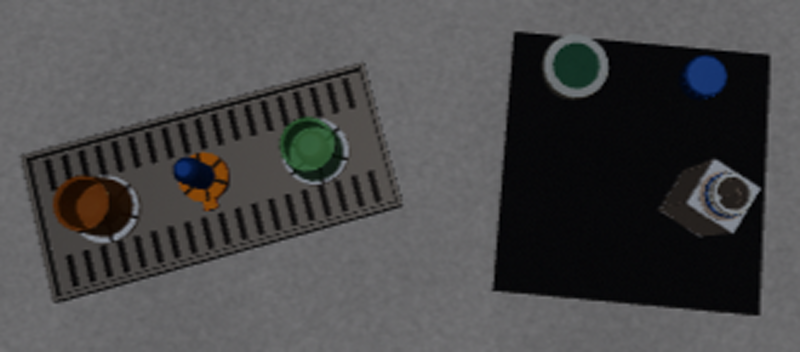

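View pics/d.png

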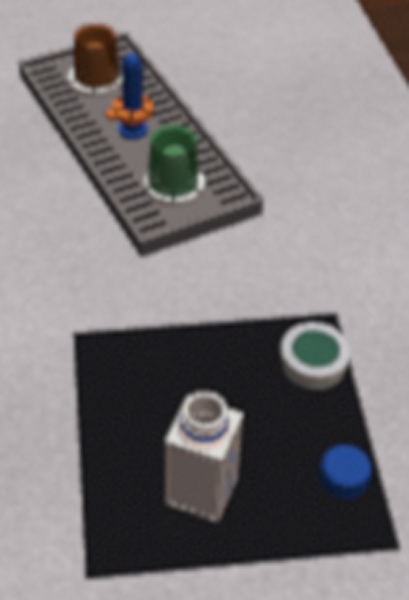

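```bash
cat >> h.py <<'E'
def mv(target,yawdeg=None):
    s=ctrl.read_state(); R=Ro.from_euler("xyz",s["tool_rot"])
    d=R.inv().apply(np.array(target)-s["eef_pos"])/10
    y=np.degrees(s["tool_rot"][2]); sp=0 if yawdeg is None else -((yawdeg-y+90)%180-90)
    print("cm",np.round(d,2),"spin",round(sp,1),"| pos",np.round(s["eef_pos"],1),"rpy",np.round(np.degrees(s["tool_rot"]),1),"F",np.round(s["force"],1),"w",round(s["width"],1),"g",round(s["gripper_force"],1),"t",round(s["clock"],2),"q7",round(s["qpos"][6],2))
E
python3 -c "
from h import *
print(ctrl.finger_overhang)
mv((553.8,-251.4,200),54.7);mv((553.8,-251.4,200),-35.3)"
```

```text
25.0
cm [ 48.19 -27.91   5.63] spin -41.5 | pos [ 148.1 -632.9  256.3] rpy [-180.    -0.    13.2] F [-0.5  0.5  0.4] w 85.6 g 0.0 t 1.1 q7 -0.02
cm [ 48.19 -27.91   5.63] spin 48.5 | pos [ 148.1 -632.9  256.3] rpy [-180.    -0.    13.2] F [-0.5  0.5  0.4] w 85.6 g 0.0 t 1.1 q7 -0.02
```

play_rows(targets=[[0,48.2,-27.9,2.5,-41.5],[0,48.2,-27.9,2.5,-41.5],[0,48.2,-27.9,2.5,-41.5],[0,48.2,-27.9,2.5,-41.5],[0,48.2,-27.9,2.5,-41.5],[0,48.2,-27.9,2.5,-41.5],[0,48.2,-27.9,2.5,-41.5],[0,48.2,-27.9,2.5,-41.5],[0,48.2,-27.9,2.5,-41.5],[0,48.2,-27.9,2.5,-41.5]])

```text
clock: 2.1
eef_pos: [513.4, -289.4, 234.1]
tool_rot: [3.141, 0.0, 0.954]
force: [0.7, 0.4, 0.1]
width: 85.6
gripper_force: 0.0
```

play_rows(targets=[[0.3,0,0,0,0],[0.3,0,0,0,0],[0.3,0,0,0,0],[0.3,0,0,0,0],[0.3,0,0,0,0]])

```text
clock: 2.6
eef_pos: [511.0, -292.3, 234.0]
tool_rot: [3.141, 0.001, 0.951]
force: [0.6, -0.1, 0.3]
width: 60.0
gripper_force: 0.0
```

```bash
python3 -c "
from h import *
mv((553.8,-251.4,120),54.7)"
```

```text
cm [ 5.82  1.11 11.4 ] spin -0.2 | pos [ 511.  -292.3  234. ] rpy [180.    0.   54.5] F [ 0.6 -0.1  0.3] w 60.0 g 0.0 t 2.6 q7 -0.26
```

play_rows(targets=[[0.3,5.8,1.1,0,0],[0.3,5.8,1.1,0,0],[0.3,5.8,1.1,4,0],[0.3,5.8,1.1,8,0],[0.3,5.8,1.1,11.4,0],[0.3,5.8,1.1,11.4,0],[0.58,5.8,1.1,11.4,0],[0.58,5.8,1.1,11.4,0],[0.58,5.8,1.1,11.4,0],[0.58,5.8,1.1,11.4,0]])

```text
clock: 3.6
eef_pos: [555.4, -250.3, 121.6]
tool_rot: [3.139, -0.001, 0.954]
force: [0.1, -0.1, 0.1]
width: 35.8
gripper_force: 0.0
```

play_rows(targets=[[0.61,0,0,0,0],[0.61,0,0,0,0],[0.61,0,0,0,0]])

```text
clock: 3.9
eef_pos: [554.7, -249.9, 120.1]
tool_rot: [3.141, -0.0, 0.954]
force: [-0.1, -0.4, 0.3]
width: 32.9
gripper_force: 0.1
```

play_rows(targets=[[0.62,0,0,0,0],[0.62,0,0,0,0],[0.62,0,0,0,0]])

```text
clock: 4.2
eef_pos: [554.8, -249.9, 120.0]
tool_rot: [3.141, -0.0, 0.954]
force: [0.4, -0.3, 3.3]
width: 32.3
gripper_force: 5.0
```

```bash
python3 - <<'E'
from h import *
mv((553.8,-251.4,120),54.7)
im2,W2=look("side"); z2=W2[:,:,2]
cv2.imwrite("pics/e.png",cv2.resize(im2[170:340,200:340],(494,600),interpolation=cv2.INTER_CUBIC)[:,:,::-1])
E
```

```text
cm [-0.17  0.01  0.  ] spin -0.0 | pos [ 554.8 -249.9  120. ] rpy [180.   -0.   54.7] F [ 0.4 -0.3  3.3] w 32.3 g 5.0 t 4.2 q7 -0.38
```

View pics/e.png

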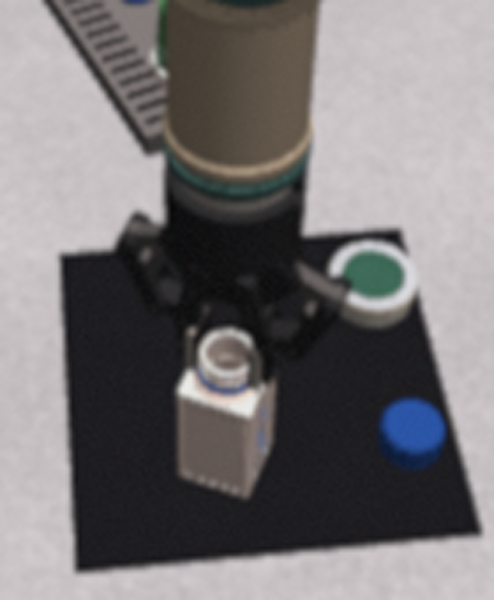

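play_rows(targets=[[0.64,0,0,0,0],[0.64,0,0,0,0],[0.64,0,0,-0.8,0],[0.64,0,0,-1.5,0],[0.64,-2,-1,-1.5,0],[0.64,-3.5,-2,-1.5,0],[0.64,-3.5,-2,-1.5,0],[0.64,-3.5,-2,-1,0],[0.64,-3.5,-2,-0.5,0],[0.64,-3.5,-2,-0.2,0]])

```text
clock: 5.25
eef_pos: [518.7, -265.9, 121.2]
tool_rot: [-3.141, -0.001, 0.955]
force: [-0.1, 0.1, -0.8]
width: 31.7
gripper_force: 40.0
```

play_rows(targets=[[0.64,0,0,0.1,0],[0.64,0,0,0.2,0],[0.64,0,0,0.2,0]])

```text
clock: 5.55
eef_pos: [518.3, -266.2, 120.2]
tool_rot: [-3.141, -0.0, 0.955]
force: [0.2, 1.4, 3.5]
width: 31.5
gripper_force: 40.3
```

```bash
python3 - <<'E'
from h import *
mv((553.8,-251.4,120),54.7)
im,W=look("top"); r=ctrl.trace("top","bottle")[0]; p=W[r["pixels"]]; print(r["bbox"],np.nanpercentile(p,[2,98],axis=0))
im2,W2=look("side"); r=ctrl.trace("side","bottle")[0]; p=W2[r["pixels"]]; print(r["bbox"],np.nanpercentile(p,[2,50,98],axis=0))
E
```

```text
cm [3.26 2.04 0.02] spin -0.0 | pos [ 518.3 -266.2  120.2] rpy [-180.    -0.    54.7] F [0.2 1.4 3.5] w 31.5 g 40.3 t 5.55 q7 -0.34
[360.5, 214.1, 394.9, 245.1] [[ 490.27286234 -294.50944424    9.34938612]
 [ 546.10474236 -236.46156816  114.42603965]]Traceback (most recent call last):
  File "<stdin>", line 4, in <module>
IndexError: list index out of range
```

play_rows(targets=[[0.62,0,0,0,0],[0.62,0,0,0,0],[0.62,0.9,0,-0.1,0],[0.62,1.8,0,-0.2,0],[0.62,2.7,0,-0.2,0],[0.62,3.5,0,-0.1,0],[0.62,3.5,0,-0.1,0]])

```text
clock: 6.45
eef_pos: [539.4, -236.2, 120.7]
tool_rot: [-3.141, -0.001, 0.957]
force: [0.2, 1.0, -0.4]
width: 32.3
gripper_force: 6.1
```

```bash
python3 - <<'E'
from h import *
mv((553.8,-251.4,120),54.7)
a,W=look("top"); b,_=look("side")
A=cv2.resize(a[180:260,330:430],(400,320)); B=cv2.resize(b[210:340,200:330],(320,320))
cv2.imwrite("pics/f.png",np.hstack([A,B])[:,:,::-1])
E
```

```text
cm [-0.41  2.06  0.07] spin 0.1 | pos [ 539.4 -236.2  120.7] rpy [-1.80e+02 -1.00e-01  5.48e+01] F [ 0.2  1.  -0.4] w 32.3 g 6.1 t 6.45 q7 -0.39
```

View pics/f.png

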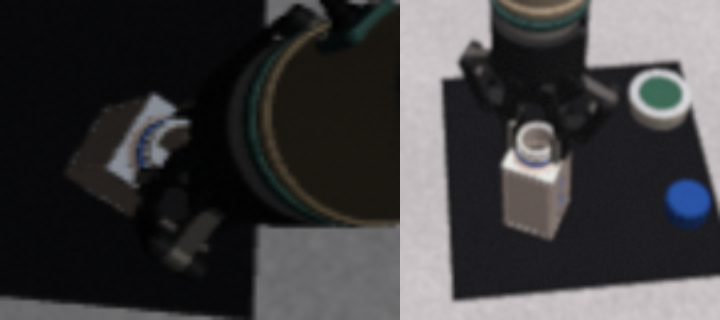

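```bash
cat >> h.py <<'E'
from scipy.optimize import least_squares
def sdf(p):
    q=np.abs(p-[0,0,43])-[23,23,43]; b=np.linalg.norm(np.maximum(q,0),axis=1)+np.minimum(q.max(1),0)
    r=np.stack([np.hypot(p[:,0],p[:,1])-17,np.abs(p[:,2]-97)-11],1)
    n=np.linalg.norm(np.maximum(r,0),axis=1)+np.minimum(r.max(1),0); return np.minimum(b,n)
def bottle(center,rots,rad=75,cams=("top","side")):
    """fit bottle pose; center = guess of base; rots = list of initial Rotations; returns base, R"""
    P=[]
    for c in cams:
        im,W=look(c); t=ctrl.trace(c,"bottle")
        if t:
            k=cv2.erode(t[0]["pixels"].astype(np.uint8),np.ones((3,3)))>0; p=W[k]; P.append(p[~np.isnan(p[:,0])]); print(c,len(P[-1]),round(t[0]["confidence"],2))
    P=np.concatenate(P); best=None
    for R0 in rots:
        f=lambda v:sdf((R0*Ro.from_rotvec(v[3:]/50)).inv().apply(P-v[:3]))
        s=least_squares(f,np.r_[center,0,0,0],loss="soft_l1",f_scale=2)
        if best is None or s.cost<best[0]: best=(s.cost,s.x[:3],R0*Ro.from_rotvec(s.x[3:]/50),np.median(abs(f(s.x))))
    M=best[2].as_matrix(); ax=M[:,2]
    print("base",np.round(best[1],1),"axis",np.round(ax,3),"tilt",round(np.degrees(np.arccos(ax[2])),1),"x",np.round(M[:,0],2),"rim",np.round(best[1]+108*ax,1),"res",round(best[3],2),"n",len(P))
    return best[1],best[2]
E
python3 - <<'E'
from h import *
R0=Ro.from_euler("z",54.7,degrees=True)
bottle((520,-265,4),[R0*Ro.from_euler("y",t,degrees=True) for t in(0,20)])
E
```

```text
top 382 0.66
side 806 0.6
base [ 538.2 -238.8    5.8] axis [-0.01  -0.012  1.   ] tilt 0.9 x [0.57 0.82 0.02] rim [ 537.1 -240.1  113.8] res 0.81 n 1188
```

play_rows(targets=[[0.62,0,0,0.2,0],[0.62,0,0,0.2,0],[0.615,0,0,0.2,0],[0.615,0,0,0.2,0],[0.615,0.5,0,0.15,0],[0.615,1.0,0,0.1,0],[0.615,1.5,0,0.05,0],[0.615,2.0,0,0.05,0],[0.615,2.0,0,0.05,0]])

```text
clock: 7.65
eef_pos: [550.6, -220.6, 120.4]
tool_rot: [3.142, -0.001, 0.956]
force: [0.7, -0.8, -0.0]
width: 32.9
gripper_force: 0.1
```

```bash
python3 - <<'E'
from h import *
mv((553.8,-251.4,120),54.7)
R0=Ro.from_euler("z",54.7,degrees=True)
bottle((540,-240,4),[R0*Ro.from_euler("y",t,degrees=True) for t in(0,20)])
E
```

```text
cm [-2.33  2.04  0.04] spin 0.1 | pos [ 550.6 -220.6  120.4] rpy [ 1.80e+02 -1.00e-01  5.48e+01] F [ 0.7 -0.8 -0. ] w 32.9 g 0.1 t 7.65 q7 -0.42
top 129 0.77
side 872 0.74
base [ 538.8 -236.9    8.6] axis [0.1   0.12  0.988] tilt 9.0 x [ 0.55  0.82 -0.16] rim [ 549.6 -223.9  115.3] res 0.83 n 1001
```

play_rows(targets=[[0.617,0.5,0,0.0,0],[0.618,1.1,0,0.1,0],[0.62,1.5,0,0.15,0],[0.62,2.0,0,0.2,0],[0.62,2.6,0,0.35,0],[0.62,3.2,0,0.45,0],[0.62,3.7,0,0.6,0],[0.62,3.7,0,0.6,0]])

```text
clock: 8.65
eef_pos: [571.7, -190.5, 114.1]
tool_rot: [-3.141, -0.001, 0.956]
force: [0.2, 0.0, 1.7]
width: 32.4
gripper_force: 3.5
```

```bash
python3 - <<'E'
from h import *
mv((553.8,-251.4,120),54.7)
R0=Ro.from_euler("z",54.7,degrees=True)
bottle((540,-240,4),[R0*Ro.from_euler("y",t,degrees=True) for t in(10,30)])
E
```

```text
cm [-6.01  2.05 -0.6 ] spin 0.1 | pos [ 571.7 -190.5  114.1] rpy [-180.    -0.    54.8] F [0.2 0.  1.7] w 32.4 g 3.5 t 8.65 q7 -0.47
top 128 0.47
side 1033 0.85
base [ 540.4 -234.8   15.4] axis [0.293 0.404 0.867] tilt 29.9 x [ 0.5   0.71 -0.5 ] rim [ 572.1 -191.2  109. ] res 1.05 n 1161
```

play_rows(targets=[[0.62,0.8,0,0.35,0],[0.62,1.7,0,0.7,0],[0.62,2.4,0,1.15,0],[0.62,3.2,0,1.7,0],[0.62,3.9,0,2.3,0],[0.62,4.5,0,2.9,0],[0.62,5.1,0,3.6,0],[0.62,5.6,0,4.3,0],[0.62,5.6,0,4.3,0]])

```text
clock: 9.75
eef_pos: [603.3, -145.0, 70.1]
tool_rot: [-3.14, 0.0, 0.955]
force: [0.0, 0.0, -0.3]
width: 32.3
gripper_force: 3.5
```

```bash
python3 - <<'E'
from h import *
mv((553.8,-251.4,120),54.7)
R0=Ro.from_euler("z",54.7,degrees=True)
bottle((545,-230,20),[R0*Ro.from_euler("y",t,degrees=True) for t in(40,60,75)])
E
```

```text
cm [-11.55   2.09  -4.99] spin 0.0 | pos [ 603.3 -145.    70.1] rpy [-179.9    0.    54.7] F [ 0.   0.  -0.3] w 32.3 g 3.5 t 9.75 q7 -0.55
top 620 0.65
side 860 0.64
base [ 546.8 -224.9   26.9] axis [0.542 0.772 0.331] tilt 70.7 x [ 0.19  0.27 -0.94] rim [ 605.4 -141.5   62.7] res 0.89 n 1480
```

play_rows(targets=[[0.62,0.3,0,0.7,0],[0.62,0.6,0,1.3,0],[0.62,0.85,0,1.9,0],[0.62,1.0,0,2.4,0],[0.62,1.1,0,2.8,0],[0.62,1.15,0,3.0,0],[0.62,1.2,0,3.1,0],[0.62,1.2,0,3.15,0]])

```text
clock: 10.75
eef_pos: [610.4, -136.3, 39.8]
tool_rot: [-3.141, 0.0, 0.954]
force: [0.2, 0.4, 1.6]
width: 32.4
gripper_force: 3.6
```

```bash
python3 - <<'E'
from h import *
mv((553.8,-251.4,120),54.7)
R0=Ro.from_euler("z",54.7,degrees=True)
bottle((549,-220,27),[R0*Ro.from_euler("y",t,degrees=True) for t in(80,90)])
E
```

```text
cm [-12.66   2.04  -8.02] spin -0.0 | pos [ 610.4 -136.3   39.8] rpy [-180.     0.    54.7] F [0.2 0.4 1.6] w 32.4 g 3.6 t 10.75 q7 -0.57
top 523 0.96
side 867 0.56
base [ 550.7 -219.5   27.6] axis [0.581 0.814 0.016] tilt 89.1 x [-0.    0.02 -1.  ] rim [ 613.4 -131.6   29.3] res 0.82 n 1390
```

play_rows(targets=[[0.58,0,0,0,0],[0.52,0,0,0,0],[0.48,0,0,0,0],[0.48,0,0,-2,0],[0.48,0,0,-5,0],[0.3,-4,0,-5,0],[0.2,-8,0,-5,0],[0.2,-8,0,-5,0]])

```text
clock: 11.75
eef_pos: [559.6, -208.9, 90.0]
tool_rot: [-3.141, 0.006, 0.945]
force: [0.1, -0.4, 0.2]
width: 68.3
gripper_force: 0.0
```

```bash
python3 - <<'E'
from h import *
R0=Ro.from_euler("z",54.7,degrees=True)
b,R=bottle((549,-220,27),[R0*Ro.from_euler("y",t,degrees=True) for t in(80,90)],)
ax=R.apply([0,0,1]); print(np.degrees(np.arctan2(ax[1],ax[0])))
t=b+22*ax; mv((t[0],t[1],40),np.degrees(np.arctan2(ax[1],ax[0])))
E
```

```text
top 832 0.71
side 649 0.94
base [ 551.5 -219.7   27. ] axis [0.567 0.824 0.015] tilt 89.2 x [ 0.    0.01 -1.  ] rim [ 612.7 -130.7   28.6] res 0.86 n 1481
55.46131902796918
cm [-0.17 -0.03  5.  ] spin -0.7 | pos [ 565.1 -200.4   90. ] rpy [ 1.80e+02 -1.00e-01  5.47e+01] F [-0.1  0.4  0.4] w 68.2 g 0.0 t 11.95 q7 -0.46
```

play_rows(targets=[[0.2,-0.2,0,2,0],[0.2,-0.2,0,4,0],[0.3,-0.2,0,5,0],[0.4,-0.2,0,5,0],[0.45,-0.2,0,5,0],[0.465,-0.2,0,5,0],[0.47,-0.2,0,5,0],[0.47,-0.2,0,5,0]])

```text
clock: 12.75
eef_pos: [563.5, -203.3, 40.6]
tool_rot: [3.141, -0.0, 0.954]
force: [-0.1, -0.5, 0.0]
width: 45.5
gripper_force: 23.8
```

play_rows(targets=[[0.474,0,0,0,0],[0.474,0,0,0,0]])

```text
clock: 12.95
eef_pos: [563.4, -203.3, 40.4]
tool_rot: [3.141, -0.0, 0.954]
force: [-1.0, 0.8, 2.9]
width: 46.0
gripper_force: 34.9
```

play_rows(targets=[[0.478,0,0,0,0],[0.478,0,0,0,0]])

```text
clock: 13.15
eef_pos: [563.4, -203.4, 40.4]
tool_rot: [3.141, -0.0, 0.954]
force: [-0.5, 0.5, 6.7]
width: 45.4
gripper_force: 45.5
```

play_rows(targets=[[0.463,0,0,0,0],[0.463,0,0,0,0],[0.463,0,0,0,0]])

```text
clock: 13.45
eef_pos: [563.4, -203.4, 40.3]
tool_rot: [3.141, -0.0, 0.954]
force: [-0.8, -0.2, 4.9]
width: 46.3
gripper_force: 9.5
```

play_rows(targets=[[0.463,0,0,-0.3,0],[0.463,0,0,-0.6,0],[0.463,0.05,0,-0.9,0],[0.463,0.1,0,-1.2,0],[0.463,0.1,0,-1.2,0]])

```text
clock: 13.95
eef_pos: [564.0, -202.3, 52.3]
tool_rot: [3.141, -0.0, 0.954]
force: [0.5, 0.2, -1.2]
width: 46.2
gripper_force: 8.9
```

```bash
python3 - <<'E'
from h import *
R0=Ro.from_euler("z",54.7,degrees=True)
b,R=bottle((549,-220,30),[R0*Ro.from_euler("y",t,degrees=True) for t in(90,105)],)
mv((563,-203,40))
E
```

```text
top 616 0.69
side 480 0.55
base [ 551.6 -219.5   38.6] axis [0.572 0.82  0.023] tilt 88.7 x [ 0.02  0.02 -1.  ] rim [ 613.4 -131.    41.1] res 0.78 n 1096
cm [-0.08 -0.01  1.18] spin 0 | pos [ 563.6 -202.4   51.8] rpy [-180.     0.    54.7] F [-0.   1.4 -0.3] w 45.6 g 8.9 t 14.15 q7 -0.47
```

play_rows(targets=[[0.463,0,0,0.5,0],[0.463,0,0,1.0,0],[0.463,0,0,1.1,0],[0.46,0,0,1.1,0],[0.46,0,0,1.1,0],[0.46,0,0,1.1,0]])

```text
clock: 14.75
eef_pos: [563.7, -202.4, 40.9]
tool_rot: [3.142, -0.0, 0.954]
force: [0.2, 1.1, -0.6]
width: 45.9
gripper_force: 0.1
```

play_rows(targets=[[0.46,0,0,-0.3,0],[0.46,0,0,-0.6,0],[0.46,0.05,0,-0.9,0],[0.46,0.1,0,-1.2,0],[0.46,0.1,0,-1.2,0]])

```text
clock: 15.25
eef_pos: [564.7, -201.6, 53.6]
tool_rot: [3.141, -0.0, 0.954]
force: [0.0, 0.0, -0.2]
width: 46.1
gripper_force: 0.2
```

```bash
python3 - <<'E'
from h import *
R0=Ro.from_euler("z",54.7,degrees=True)
b,R=bottle((549,-220,30),[R0*Ro.from_euler("y",t,degrees=True) for t in(90,105)],)
mv((563,-203,40))
E
```

```text
top 646 0.88
side 447 0.92
base [ 551.5 -219.5   27. ] axis [0.569 0.822 0.016] tilt 89.1 x [ 0.    0.02 -1.  ] rim [ 613.  -130.7   28.7] res 0.78 n 1093
cm [-0.19 -0.04  1.29] spin 0 | pos [ 564.4 -201.7   52.9] rpy [180.   -0.   54.7] F [ 0.3 -0.7  0.4] w 46.3 g 0.1 t 15.45 q7 -0.47
```

play_rows(targets=[[0.45,-0.6,0,0.6,0],[0.45,-1.2,0,1.2,0],[0.45,-1.2,0,1.2,0],[0.461,-1.2,0,1.2,0],[0.461,-1.2,0,1.2,0],[0.461,-1.2,0,1.2,0]])

```text
clock: 16.05
eef_pos: [557.5, -211.1, 41.0]
tool_rot: [3.141, -0.0, 0.954]
force: [-0.2, 0.2, -0.3]
width: 46.2
gripper_force: 0.1
```

play_rows(targets=[[0.461,0,0,-0.3,0],[0.461,0,0,-0.6,0],[0.461,0.05,0,-0.9,0],[0.461,0.1,0,-1.2,0],[0.461,0.1,0,-1.2,0]])

```text
clock: 16.55
eef_pos: [558.4, -210.5, 53.6]
tool_rot: [3.141, -0.0, 0.954]
force: [-0.5, -0.2, -1.1]
width: 46.2
gripper_force: 0.1
```

```bash
python3 - <<'E'
from h import *
R0=Ro.from_euler("z",54.7,degrees=True)
b,R=bottle((549,-220,30),[R0*Ro.from_euler("y",t,degrees=True) for t in(90,105)],)
mv((563,-203,40))
E
```

```text
top 796 0.85
side 379 0.62
base [ 551.2 -218.6   29.1] axis [0.582 0.813 0.001] tilt 90.0 x [-0.  0. -1.] rim [ 614.  -130.8   29.2] res 1.06 n 1175
cm [ 0.91 -0.04  1.3 ] spin 0 | pos [ 558.1 -210.7   53. ] rpy [180.   -0.   54.7] F [0.7 0.7 0.5] w 46.2 g 0.2 t 16.75 q7 -0.45
```

play_rows(targets=[[0.45,0,0,0.7,0],[0.45,0,0,1.2,0],[0.45,0,0,1.2,0],[0.462,0,0,1.2,0],[0.462,0,0,1.2,0],[0.462,0,0,1.2,0]])

```text
clock: 17.35
eef_pos: [557.9, -210.6, 41.0]
tool_rot: [3.141, -0.0, 0.954]
force: [-0.0, 1.0, -0.8]
width: 46.0
gripper_force: 5.3
```

play_rows(targets=[[0.462,0,0,-0.3,0],[0.462,0,0,-0.6,0],[0.462,0.05,0,-0.9,0],[0.462,0.1,0,-1.2,0],[0.462,0.1,0,-1.2,0]])

```text
clock: 17.85
eef_pos: [559.0, -209.7, 53.5]
tool_rot: [3.141, -0.0, 0.954]
force: [0.5, 0.0, -0.7]
width: 45.9
gripper_force: 5.3
```

```bash
python3 - <<'E'
from h import *
R0=Ro.from_euler("z",54.7,degrees=True)
b,R=bottle((549,-220,30),[R0*Ro.from_euler("y",t,degrees=True) for t in(90,105)],)
mv((563,-203,40))
E
```

```text
top 716 0.91
side 319 0.59
base [ 552.2 -217.7   40.5] axis [0.584 0.812 0.021] tilt 88.8 x [ 0.01  0.02 -1.  ] rim [ 615.3 -130.    42.8] res 0.8 n 1035
cm [ 0.82 -0.01  1.28] spin 0 | pos [ 558.4 -209.7   52.8] rpy [-180.     0.    54.7] F [-0.9  0.4 -0.1] w 45.9 g 5.3 t 18.05 q7 -0.46
```

play_rows(targets=[[0.462,0,0,0.5,0],[0.4616,0,0,0.5,0],[0.4616,0,0,0.5,0],[0.4616,0,0,0.5,0]])

```text
clock: 18.45
eef_pos: [558.5, -209.7, 47.8]
tool_rot: [-3.141, 0.0, 0.954]
force: [-0.6, -0.9, -0.8]
width: 46.3
gripper_force: 5.2
```

```bash
python3 - <<'E'
from h import *
R0=Ro.from_euler("z",54.7,degrees=True)
b,R=bottle((549,-220,30),[R0*Ro.from_euler("y",t,degrees=True) for t in(90,105)],)
mv((563,-203,40))
E
```

```text
top 761 0.84
side 290 0.7
base [ 551.7 -217.7   35.3] axis [0.584 0.811 0.012] tilt 89.3 x [ 0.01  0.01 -1.  ] rim [ 614.8 -130.1   36.6] res 0.81 n 1051
cm [ 0.81 -0.03  0.8 ] spin 0 | pos [ 558.6 -209.8   48. ] rpy [180.   -0.   54.7] F [-0.2  0.4  0. ] w 45.8 g 5.2 t 18.65 q7 -0.46
```

play_rows(targets=[[0.4613,0,0,0,0],[0.4613,0,0,0,0],[0.4613,0,0,0,0]])

```text
clock: 18.95
eef_pos: [558.5, -209.7, 47.9]
tool_rot: [3.142, -0.0, 0.954]
force: [-0.4, 0.9, -1.2]
width: 45.7
gripper_force: 5.2
```

```bash
python3 - <<'E'
from h import *
R0=Ro.from_euler("z",54.7,degrees=True)
b,R=bottle((549,-220,30),[R0*Ro.from_euler("y",t,degrees=True) for t in(90,105)],)
mv((563,-203,40))
E
```

```text
top 764 0.75
side 276 0.59
base [ 551.9 -217.5   35.3] axis [0.584 0.811 0.015] tilt 89.2 x [ 0.    0.01 -1.  ] rim [ 615.  -129.9   36.9] res 0.76 n 1040
cm [ 0.81 -0.02  0.79] spin 0 | pos [ 558.5 -209.7   47.9] rpy [180.   -0.   54.7] F [ 0.2  0.7 -0.1] w 46.4 g 5.2 t 19.15 q7 -0.46
```

play_rows(targets=[[0.4625,0,0,0.4,0],[0.4625,0,0,0.8,0],[0.44,0,0,0.8,0],[0.44,-0.75,0,0,0],[0.44,-0.75,0,-1.0,0],[0.44,-0.75,0,-1.0,0],[0.4625,-0.75,0,-1.0,0],[0.4625,-0.75,0,-1.0,0],[0.4625,-0.75,0,-1.0,0]])

```text
clock: 20.05
eef_pos: [555.0, -216.2, 58.3]
tool_rot: [3.14, -0.0, 0.954]
force: [1.0, -1.3, 3.5]
width: 46.1
gripper_force: 2.3
```

play_rows(targets=[[0.4625,0,0,-0.3,0],[0.4625,0,0,-0.7,0],[0.4625,0.05,0,-1.1,0],[0.4625,0.1,0,-1.5,0],[0.4625,0.1,0,-1.5,0]])

```text
clock: 20.55
eef_pos: [555.1, -215.0, 73.5]
tool_rot: [3.141, -0.0, 0.954]
force: [0.4, -0.2, -1.0]
width: 45.6
gripper_force: 2.2
```

```bash
python3 - <<'E'
from h import *
R0=Ro.from_euler("z",54.7,degrees=True)
b,R=bottle((549,-220,30),[R0*Ro.from_euler("y",t,degrees=True) for t in(90,105)],)
mv((563,-203,40))
E
```

```text
top 813 0.94
side 376 0.59
base [ 552.1 -217.8   42.7] axis [ 0.578  0.815 -0.043] tilt 92.5 x [-0.02 -0.04 -1.  ] rim [ 614.5 -129.7   38.1] res 0.8 n 1189
cm [ 1.47 -0.01  3.28] spin 0 | pos [ 554.6 -215.    72.8] rpy [-180.     0.    54.7] F [ 0.2 -0.7  0.2] w 45.7 g 2.2 t 20.75 q7 -0.44
```

play_rows(targets=[[0.4625,0,0,-4,0],[0.4625,0,0,-4.5,0],[0.4625,0,0,-4.5,0],[0.4625,0,0,-4.5,0]])

```text
clock: 21.15
eef_pos: [554.1, -215.0, 117.3]
tool_rot: [-3.141, 0.0, 0.954]
force: [0.2, 0.9, -0.8]
width: 45.8
gripper_force: 2.3
```

```bash
python3 - <<'E'
from h import *
R0=Ro.from_euler("z",54.7,degrees=True)
b,R=bottle((549,-220,80),[R0*Ro.from_euler("y",t,degrees=True) for t in(90,105,130)],)
mv((563,-203,40))
E
```

```text
top 855 0.6
side 428 0.83
base [ 547.9 -222.6   89.7] axis [ 0.51   0.73  -0.455] tilt 117.0 x [-0.27 -0.37 -0.89] rim [ 603.1 -143.7   40.5] res 0.75 n 1283
cm [1.48 0.06 7.69] spin 0 | pos [ 554.1 -214.8  116.9] rpy [-179.9    0.    54.7] F [-0.3  0.1 -1.2] w 46.2 g 2.3 t 21.35 q7 -0.43
```

play_rows(targets=[[0.4625,0,0,0.5,0],[0.4625,0,0,1.2,0],[0.4625,0,0,1.9,0],[0.4625,0,0,2.3,0],[0.4625,0,0,2.3,0],[0.4625,0,0,-2.5,0],[0.4625,0,0,-3,0],[0.4625,0,0,-3.2,0],[0.4625,0,0,-3.2,0]])

```text
clock: 22.25
eef_pos: [554.5, -215.0, 149.9]
tool_rot: [3.142, 0.0, 0.954]
force: [0.4, 0.4, -1.3]
width: 45.7
gripper_force: 2.3
```

```bash
python3 - <<'E'
from h import *
R0=Ro.from_euler("z",54.7,degrees=True)
b,R=bottle((549,-220,110),[R0*Ro.from_euler("y",t,degrees=True) for t in(115,130,150)],)
mv((563,-203,40))
E
```

```text
top 898 0.66
side 496 0.78
base [ 547.4 -224.1  123.8] axis [ 0.464  0.664 -0.586] tilt 125.9 x [-0.34 -0.48 -0.81] rim [ 597.5 -152.4   60.5] res 0.73 n 1394
cm [ 1.49  0.06 10.9 ] spin 0 | pos [ 554.1 -214.8  149. ] rpy [-179.9    0.    54.7] F [-1.3  0.2 -0.8] w 45.8 g 2.3 t 22.45 q7 -0.42
```

play_rows(targets=[[0.4625,-0.8,0,0.8,0],[0.4625,-1.7,0,1.6,0],[0.4625,-2.5,0,2.4,0],[0.4625,-3,0,2.8,0],[0.4625,-3,0,2.8,0],[0.4625,0,0,-1.0,0],[0.4625,1.5,0,-2.6,0],[0.4625,2.3,0,-3.4,0],[0.4625,2.6,0,-3.7,0],[0.4625,2.6,0,-3.7,0]])

```text
clock: 23.45
eef_pos: [569.3, -194.0, 186.6]
tool_rot: [-3.141, 0.001, 0.954]
force: [-0.5, -0.3, -0.5]
width: 45.8
gripper_force: 2.3
```

```bash
python3 - <<'E'
from h import *
R0=Ro.from_euler("z",54.7,degrees=True)
b,R=bottle((560,-205,150),[R0*Ro.from_euler("y",t,degrees=True) for t in(115,130,150)],)
mv((563,-203,40))
E
```

```text
top 769 0.65
side 464 0.7
base [ 560.6 -205.9  164.1] axis [ 0.354  0.508 -0.785] tilt 141.7 x [-0.45 -0.64 -0.62] rim [ 598.8 -151.    79.3] res 0.64 n 1233
cm [-0.98  0.05 14.59] spin 0 | pos [ 568.6 -194.7  185.9] rpy [-1.799e+02  1.000e-01  5.460e+01] F [0.3 0.1 0.5] w 46.1 g 2.3 t 23.65 q7 -0.45
```

play_rows(targets=[[0.4625,0,0,1.5,0],[0.4625,0,0,3,0],[0.4625,0,0,4.5,0],[0.4625,0,0,5.6,0],[0.4625,0,0,6.2,0],[0.4625,0,0,6.6,0],[0.4625,0.7,0,6.5,0],[0.4625,1.4,0,6.4,0],[0.4625,2.1,0,6.3,0]])

```text
clock: 24.55
eef_pos: [583.0, -175.9, 124.9]
tool_rot: [3.14, -0.001, 0.955]
force: [-1.3, -0.2, 2.3]
width: 45.7
gripper_force: 4.0
```

```bash
python3 - <<'E'
from h import *
R0=Ro.from_euler("z",54.7,degrees=True)
b,R=bottle((570,-185,100),[R0*Ro.from_euler("y",t,degrees=True) for t in(125,140,160)],)
mv((563,-203,40))
E
```

```text
top 382 0.59
side 561 0.93
base [ 573.6 -188.8  107.3] axis [ 0.244  0.356 -0.902] tilt 154.4 x [-0.51 -0.75 -0.43] rim [ 600.  -150.4    9.9] res 0.82 n 943
cm [-3.33 -0.07  8.45] spin 0 | pos [ 582.7 -176.2  124.5] rpy [179.9  -0.   54.7] F [ 0.1 -1.   2.4] w 45.8 g 3.9 t 24.75 q7 -0.5
```

play_rows(targets=[[0.4625,0.7,0,0,0],[0.4625,1.4,0,0,0],[0.4625,2.1,0,0,0],[0.4625,2.8,0,0.1,0],[0.4625,3.4,0,0.2,0],[0.4625,4.0,0,0.3,0],[0.4625,4.0,0,0.3,0]])

```text
clock: 25.45
eef_pos: [605.6, -142.6, 120.4]
tool_rot: [-3.141, -0.001, 0.956]
force: [0.5, 0.4, 1.6]
width: 45.8
gripper_force: 3.1
```

```bash
python3 - <<'E'
from h import *
R0=Ro.from_euler("z",54.7,degrees=True)
b,R=bottle((595,-165,111),[R0*Ro.from_euler("y",t,degrees=True) for t in(150,165,180)],)
mv((563,-203,40))
E
```

```text
top 49 0.66
side 748 0.93
base [ 595.8 -157.1  113.1] axis [ 0.058  0.082 -0.995] tilt 174.2 x [-0.58 -0.81 -0.1 ] rim [ 602.1 -148.2    5.7] res 0.68 n 797
cm [-7.2   0.    8.07] spin 0 | pos [ 604.7 -144.3  120.7] rpy [-180.     0.    54.6] F [-0.3 -0.1  0.2] w 46.0 g 3.1 t 25.65 q7 -0.55
```

play_rows(targets=[[0.4625,0.6,0,0.05,0],[0.4625,1.1,0,0.2,0],[0.4625,1.2,0,0.4,0],[0.4625,1.2,0,0.5,0],[0.4625,1.1,0,0.5,0],[0.4625,1.1,0,0.5,0]])

```text
clock: 26.25
eef_pos: [611.9, -134.9, 116.3]
tool_rot: [3.141, -0.001, 0.954]
force: [1.0, 0.9, 3.4]
width: 45.8
gripper_force: 3.9
```

```bash
python3 - <<'E'
from h import *
R0=Ro.from_euler("z",54.7,degrees=True)
b,R=bottle((595,-155,111),[R0*Ro.from_euler("y",t,degrees=True) for t in(165,180)],)
mv((563,-203,40))
im,_=look("side"); cv2.imwrite("pics/g.png",cv2.resize(im[170:320,200:340],(560,600),interpolation=cv2.INTER_CUBIC)[:,:,::-1])
E
```

```text
side 734 0.82
base [ 603.3 -147.7  112.2] axis [ 0.012  0.015 -1.   ] tilt 178.9 x [-0.58 -0.81 -0.02] rim [ 604.6 -146.1    4.2] res 0.71 n 734
cm [-8.4  -0.06  7.63] spin 0 | pos [ 611.9 -134.8  116.3] rpy [ 1.799e+02 -1.000e-01  5.470e+01] F [0.6 0.6 5.1] w 46.0 g 3.9 t 26.45 q7 -0.56
```

View pics/g.png

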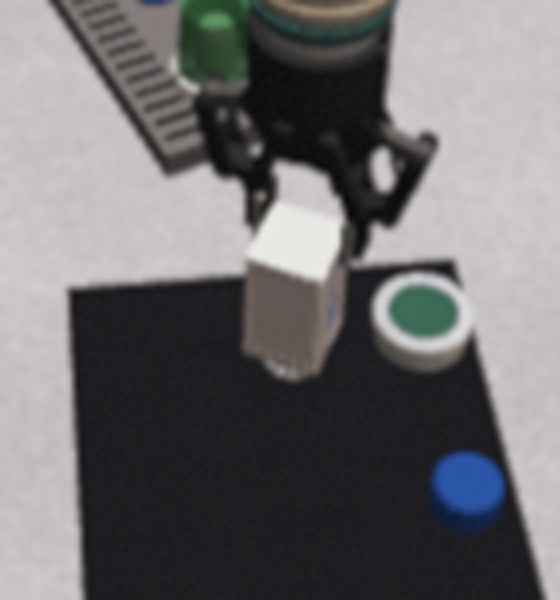

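play_rows(targets=[[0.466,0,0,0,0],[0.47,0,0,0,0],[0.475,0,0,0,0],[0.48,0,0,0,0],[0.48,0,0,0,0],[0.48,0,0,-1,0],[0.48,0,0,-4,0],[0.48,0,0,-8,0],[0.48,0,0,-11,0],[0.48,0,0,-11,0]])

```text
clock: 27.5
eef_pos: [613.6, -136.2, 230.6]
tool_rot: [3.134, -0.003, 0.953]
force: [0.5, 0.7, -0.1]
width: 45.0
gripper_force: 39.8
```

```bash
python3 - <<'E'
from h import *
R0=Ro.from_euler("z",54.7,degrees=True)
b,R=bottle((603,-147,222),[R0*Ro.from_euler("y",t,degrees=True) for t in(165,180)],)
s=ctrl.read_state(); print("tcp-rim",s["eef_pos"]-(b+108*R.apply([0,0,1])))
rim=b+108*R.apply([0,0,1])
mv(s["eef_pos"]+np.array([586.5,196.5,0])-[rim[0],rim[1],0],103)
mv(s["eef_pos"]+np.array([586.5,196.5,0])-[rim[0],rim[1],0],54.7)
E
```

```text
top 123 0.81
side 946 0.81
base [ 604.  -149.1  222.6] axis [-0.026  0.025 -0.999] tilt 177.9 x [-0.58 -0.81 -0.  ] rim [ 601.1 -146.5  114.7] res 0.75 n 1069
tcp-rim [  8.94417729  11.18114046 109.89208382]
cm [ 2.713e+01 -2.104e+01  1.000e-02] spin -48.4 | pos [ 610.1 -135.3  224.5] rpy [-1.798e+02  1.000e-01  5.460e+01] F [ 1.1  0.1 -0.2] w 44.9 g 39.8 t 27.7 q7 -0.54
cm [ 2.713e+01 -2.104e+01  1.000e-02] spin -0.1 | pos [ 610.1 -135.3  224.5] rpy [-1.798e+02  1.000e-01  5.460e+01] F [ 1.1  0.1 -0.2] w 44.9 g 39.8 t 27.7 q7 -0.54
```

play_rows(targets=[[0.48,0,0,-2,0],[0.48,2,-1.5,-3.5,0],[0.48,5,-3.9,-3.5,0],[0.48,8.2,-6.3,-3.5,0],[0.48,11.4,-8.8,-3.5,0],[0.48,14.6,-11.3,-3.5,0],[0.48,17.8,-13.8,-3.5,0],[0.48,21,-16.2,-3.5,0],[0.48,24,-18.6,-3.5,0],[0.48,26.1,-20.2,-3.5,0]])

```text
clock: 28.7
eef_pos: [595.8, 198.0, 259.0]
tool_rot: [-3.138, 0.002, 0.957]
force: [0.5, -0.4, -0.5]
width: 45.4
gripper_force: 39.8
```

play_rows(targets=[[0.48,0.5,-0.4,0,0],[0.48,1.0,-0.8,0,0],[0.48,1.0,-0.8,0,0],[0.48,1.0,-0.8,0,0]])

```text
clock: 29.1
eef_pos: [597.1, 205.4, 260.5]
tool_rot: [3.141, 0.002, 0.952]
force: [-0.0, -0.2, 0.0]
width: 45.2
gripper_force: 39.8
```

```bash
python3 - <<'E'
from h import *
R0=Ro.from_euler("z",54.7,degrees=True)
mv((586.5,196.5,250))
for cams in(("top","side"),("side",)):
  b,R=bottle((586,196,250),[R0*Ro.from_euler("y",t,degrees=True) for t in(180,)],cams=cams)
a,W=look("top"); im,W2=look("side")
for w in (W2,W):
  z=w[:,:,2]; m=(np.hypot(w[:,:,0]-586.5,w[:,:,1]-196.5)<25)
  for lo,hi in((55,103),(103,122),(45,56)):
    s=w[m&(z>lo)&(z<hi)]; print(lo,len(s),np.round(np.mean(s,0),1) if len(s) else"", np.round(np.percentile(s[:,2],80),1) if len(s) else "")
cv2.imwrite("pics/i.png",np.hstack([cv2.resize(im[60:230,180:300],(400,567)),cv2.resize(a[150:260,100:230],(400,567))])[:,:,::-1])
E
```

```text
cm [-1.34 -0.35  1.05] spin 0 | pos [597.1 205.4 260.5] rpy [1.80e+02 1.00e-01 5.45e+01] F [-0.  -0.2  0. ] w 45.2 g 39.8 t 29.1 q7 -1.08
top 1127 0.6
side 704 0.65
base [587.9 191.9 256.8] axis [ 0.008  0.01  -1.   ] tilt 179.3 x [-0.58 -0.81 -0.01] rim [588.8 193.  148.8] res 0.75 n 1831
side 714 0.98
base [588.6 193.  256.7] axis [ 0.005  0.009 -1.   ] tilt 179.4 x [-0.59 -0.81 -0.01] rim [589.2 194.  148.7] res 0.79 n 714
55 106 [588.3 190.   79.2] 93.2
103 45 [588.2 193.1 110.9] 114.7
45 99 [585.8 190.2  51.1] 52.9
55 67 [582.6 189.8  77.4] 91.2
103 14 [580.7 190.4 107.4] 109.0
45 172 [581.3 190.6  52.1] 53.5
```

View pics/i.png

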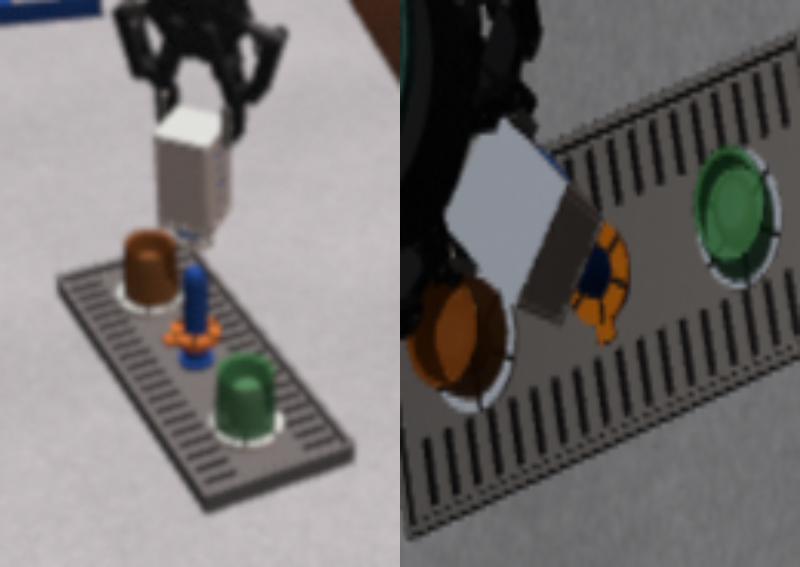

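```bash
python3 - <<'E'
from h import *
for c in("side","top"):
  im,w=look(c); z=w[:,:,2]; m=(np.hypot(w[:,:,0]-586.5,w[:,:,1]-196.5)<28)&(z>57)&(z<104)&(im[:,:,2].astype(int)>im[:,:,0]+15)
  m=cv2.erode(m.astype(np.uint8),np.ones((2,2)))>0
  s=w[m]
  r=least_squares(lambda v:np.hypot(s[:,0]-v[0],s[:,1]-v[1])-11.5,[586.5,196.5],loss="soft_l1",f_scale=1); print(c,len(s),r.x,np.median(abs(r.fun)),s.mean(0))
  m=(np.hypot(w[:,:,0]-586.5,w[:,:,1]-196.5)<32)&(z>42)&(z<57)&(im[:,:,0].astype(int)>im[:,:,2]+60); s=w[m]; print("clip",len(s),np.round(np.percentile(s[:,2],[10,50,75,90]),1),cv2.minEnclosingCircle(s[:,:2].astype(np.float32)))
R0=Ro.from_euler("z",54.7,degrees=True)
bottle((586,196,250),[R0*Ro.from_euler("y",180,degrees=True)],cams=("top",))
E
```

```text
side 58 [588.54148941 199.04950762] 1.0239452826934805 [589.24161674 189.13218624  81.77493838]
clip 86 [48.7 51.  52.2 53.5] ((585.4276733398438, 198.396240234375), 25.98107147216797)
top 32 [586.83762551 198.50892112] 0.3420665240837515 [581.86753792 189.50234372  79.91081459]
clip 146 [50.5 52.2 53.2 54.1] ((582.0027465820312, 193.715576171875), 25.052471160888672)
top 1019 0.65
base [586.  194.4 257.4] axis [ 0.007  0.008 -1.   ] tilt 179.4 x [-0.58 -0.82 -0.01] rim [586.7 195.3 149.4] res 0.42 n 1019
```

play_rows(targets=[[0.48,0.3,-0.25,0,0],[0.48,0.3,-0.25,1,0],[0.48,0.3,-0.25,2,0],[0.48,0.3,-0.25,2.8,0],[0.48,0.3,-0.25,3.4,0],[0.48,0.3,-0.25,3.9,0],[0.48,0.3,-0.25,4.3,0],[0.48,0.3,-0.25,4.3,0]])

```text
clock: 30.5
eef_pos: [596.3, 211.2, 217.3]
tool_rot: [-3.141, 0.001, 0.954]
force: [0.2, 0.3, -0.6]
width: 45.5
gripper_force: 39.8
```

play_rows(targets=[[0.48,0,0,0.3,0],[0.48,0,0,0.6,0],[0.48,0,0,0.9,0],[0.48,0,0,0.9,0]])

```text
clock: 30.9
eef_pos: [596.3, 211.2, 208.4]
tool_rot: [-3.141, 0.001, 0.954]
force: [-0.4, -0.7, -0.3]
width: 45.1
gripper_force: 39.8
```

```bash
python3 - <<'E'
from h import *
mv((586.5,196.5,250))
R0=Ro.from_euler("z",54.7,degrees=True)
for c in("top","side"): bottle((586,196,205),[R0*Ro.from_euler("y",180,degrees=True)],cams=(c,))
s=ctrl.read_state(); print(s["force"],s["torque"])
E
```

```text
cm [-1.77  0.05 -4.15] spin 0 | pos [596.3 211.2 208.4] rpy [-180.     0.    54.7] F [-0.4 -0.7 -0.3] w 45.1 g 39.8 t 30.9 q7 -1.1
top 795 0.73
base [585.6 198.1 204.8] axis [ 0.006  0.008 -1.   ] tilt 179.4 x [-0.58 -0.81 -0.01] rim [586.3 199.   96.8] res 0.48 n 795
side 666 0.88
base [588.2 198.1 204.7] axis [ 0.004  0.013 -1.   ] tilt 179.2 x [-0.59 -0.81 -0.01] rim [588.6 199.5  96.7] res 0.88 n 666
[-0.24921195 -0.04560505 -1.00873821] [-0.01096454 -0.01818959  0.01000348]
```

play_rows(targets=[[0.48,0,0,0.5,0],[0.48,0,0,1,0],[0.48,0,0,1.5,0],[0.48,0,0,2,0],[0.48,0,0,2.5,0],[0.48,0,0,3,0],[0.48,0,0,3.4,0],[0.48,0,0,3.6,0],[0.48,0,0,3.6,0]])

```text
clock: 32.0
eef_pos: [596.4, 211.3, 172.6]
tool_rot: [-3.141, 0.0, 0.954]
force: [-0.7, -0.2, -0.3]
width: 45.4
gripper_force: 39.8
```

play_rows(targets=[[0.48,0,0,0.1,0],[0.48,0,0,0.2,0],[0.48,0,0,0.3,0],[0.48,0,0,0.4,0],[0.48,0,0,0.5,0],[0.48,0,0,0.5,0]])

```text
clock: 32.6
eef_pos: [596.4, 211.3, 167.7]
tool_rot: [-3.141, 0.0, 0.954]
force: [-1.0, -0.7, -1.4]
width: 45.2
gripper_force: 39.8
```

Rim at about 56 mm. I'll feel for the clip in 1 mm steps.

play_rows(targets=[[0.48,0,0,0.1,0],[0.48,0,0,0.2,0],[0.48,0,0,0.2,0]])

```text
clock: 32.9
eef_pos: [596.4, 211.3, 165.7]
tool_rot: [-3.141, 0.0, 0.954]
force: [-0.1, -0.9, -0.5]
width: 44.9
gripper_force: 39.8
```

play_rows(targets=[[0.48,0,0,0.1,0],[0.48,0,0,0.1,0]])

```text
clock: 33.1
eef_pos: [596.4, 211.3, 164.7]
tool_rot: [-3.141, 0.0, 0.954]
force: [-0.0, 0.4, -0.4]
width: 45.0
gripper_force: 39.8
```

play_rows(targets=[[0.48,0,0,0.1,0],[0.48,0,0,0.1,0]])

```text
clock: 33.3
eef_pos: [596.7, 211.5, 164.2]
tool_rot: [3.141, -0.0, 0.954]
force: [-0.1, 0.1, 1.3]
width: 45.1
gripper_force: 40.0
```

play_rows(targets=[[0.48,0,0,0.05,0],[0.48,0,0,0.1,0],[0.48,0,0,0.1,0]])

```text
clock: 33.6
eef_pos: [596.9, 211.8, 164.0]
tool_rot: [3.141, -0.001, 0.954]
force: [-1.2, 0.2, 6.4]
width: 45.1
gripper_force: 40.7
```

```bash
python3 - <<'E'
from h import *
mv((586.5,196.5,250))
R0=Ro.from_euler("z",54.7,degrees=True)
for c in("top","side"): bottle((586,196,160),[R0*Ro.from_euler("y",180,degrees=True)],cams=(c,))
E
```

```text
cm [-1.84  0.04 -8.61] spin 0 | pos [596.9 211.8 164. ] rpy [ 1.80e+02 -1.00e-01  5.47e+01] F [-1.2  0.2  6.4] w 45.1 g 40.7 t 33.6 q7 -1.11
top 661 0.83
base [588.3 197.3 160.4] axis [ 0.001  0.004 -1.   ] tilt 179.8 x [-0.58 -0.82 -0.  ] rim [588.4 197.7  52.4] res 0.49 n 661
side 572 0.84
base [589.1 198.8 159.8] axis [-0.004  0.01  -1.   ] tilt 179.4 x [-0.59 -0.81 -0.01] rim [588.6 199.8  51.8] res 0.96 n 572
```

play_rows(targets=[[0.475,0,0,-0.05,0],[0.47,0,0,-0.05,0],[0.466,0,0,-0.05,0],[0.4625,0,0,-0.05,0],[0.458,0,0,-0.05,0],[0.45,0,0,-0.05,0],[0.4,0,0,-0.05,0],[0.3,0,0,-0.05,0],[0.2,0,0,-0.05,0],[0.2,0,0,-0.05,0]])

```text
clock: 34.8
eef_pos: [596.5, 211.3, 163.3]
tool_rot: [-3.142, 0.0, 0.954]
force: [-0.3, -0.5, 0.3]
width: 68.3
gripper_force: 0.0
```

play_rows(targets=[[0.2,0,0,-1,0],[0.2,0,0,-3,0],[0.2,0,0,-6,0],[0.2,0,0,-10,0],[0.2,0,0,-12,0],[0.2,-6,0,-12,0],[0.2,-11,0,-12,0],[0.2,-15,0,-12,0],[0.2,-15,0,-12,0],[0.2,-15,0,-12,0]])

```text
clock: 35.8
eef_pos: [509.8, 88.1, 284.6]
tool_rot: [3.14, -0.001, 0.952]
force: [0.7, 0.6, 0.8]
width: 68.1
gripper_force: 0.0
```

```bash
python3 - <<'E'
from h import *
mv((586.5,196.5,250))
R0=Ro.from_euler("z",54.7,degrees=True)
for c in("top","side"): bottle((586,196,160),[R0*Ro.from_euler("y",180,degrees=True)],cams=(c,))
im,W2=look("side"); a,W=look("top")
for n in("cap","tin"):
  p=W2[ctrl.trace("side",n)[0]["pixels"]]; print(n,np.round(np.nanmedian(p,0)))
z=W[:,:,2]
for c in((563,283),(605,98)):
    s=W[(np.hypot(W[:,:,0]-c[0],W[:,:,1]-c[1])<32)&(z>76)&(z<90)]; print("beaker",(np.nanmax(s,0)+np.nanmin(s,0))/2)
cv2.imwrite("pics/j.png",np.hstack([cv2.resize(im[60:310,170:340],(400,567)),cv2.resize(a[130:280,80:230],(400,567))])[:,:,::-1])
E
```

```text
cm [13.27 -0.05  3.48] spin 0 | pos [509.8  88.1 284.6] rpy [ 1.799e+02 -1.000e-01  5.450e+01] F [0.7 0.6 0.8] w 68.1 g 0.0 t 35.8 q7 -0.93Traceback (most recent call last):
  File "<stdin>", line 4, in <module>
  File "h.py", line 30, in bottle
    P=np.concatenate(P); best=None
ValueError: need at least one array to concatenate
```

```bash
python3 - <<'E'
from h import *
R0=Ro.from_euler("z",54.7,degrees=True)
bottle((586,196,160),[R0*Ro.from_euler("y",180,degrees=True)],cams=("side",))
im,W2=look("side"); a,W=look("top")
cv2.imwrite("pics/j.png",np.hstack([cv2.resize(im[60:310,170:340],(400,567)),cv2.resize(a[130:280,80:230],(400,567))])[:,:,::-1])
E
```

```text
side 598 0.76
base [589.  199.7 159.8] axis [-0.001  0.001 -1.   ] tilt 179.9 x [-0.58 -0.81 -0.  ] rim [588.8 199.9  51.8] res 0.96 n 598
```

View pics/j.png

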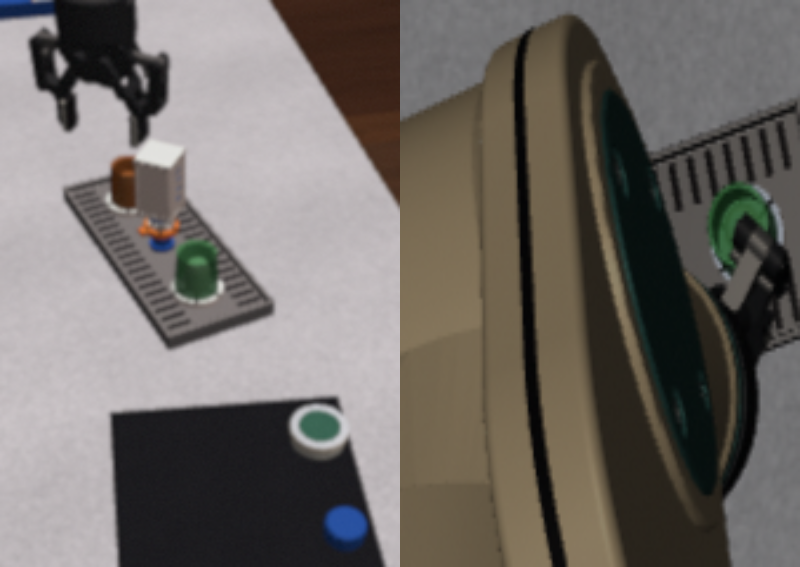

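The picture shows the bottle standing straight on the clip (left half, about 160,180), with the gripper clear of it. The beakers, tin and cap look untouched.

```bash
python3 -c "
from cell import ctrl
print(ctrl.finish_job())"
```

```text
the job is handed in; nothing more can be done
None
```

The bottle hangs mouth-down on the slim peg with its rim resting on the orange clip, standing straight; it was let go only after contact with the clip was felt (about 6 N), the beakers, cap and tin were left alone, and the job was handed in at about 36 s of the 61 s allowed.

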